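Nest the mixing bowls in size order

TASK

Put the four steel bowls together as one nest so they can go back in the cupboard: each bowl standing upright and flat on the inside floor of the next larger one, with the largest left standing where it is. The smallest has been left in the largest, so it has to come out first. Do not tip a bowl over, and do not shift or knock over the jars and other things round about.

Things in the scene. Friction and masses are not known exactly. Their poses are not given: they have to be found in the camera images.
- bowl_1: Largest of four plain round steel bowls alike but for size: rim 200 mm across outside, wall 4 mm, 84 mm high, solid round foot 116 mm across; upper half of the wall nearly upright (5 to 7 deg, wider upward). Flat inside floor 14 mm above the underside, 124 mm across. 600 g nominal. Loose, on the worktop. Origin: centre of its underside, z up.
- bowl_2: Second largest of four plain round steel bowls alike but for size: rim 156 mm across outside, wall 4 mm, 80 mm high, solid round foot 88 mm across; upper half of the wall nearly upright (5 to 7 deg, wider upward). Flat inside floor 14 mm above the underside, 94 mm across. 200 g nominal. Loose, on the worktop. Origin: centre of its underside, z up.
- bowl_3: Second smallest of four plain round steel bowls alike but for size: rim 112 mm across outside, wall 4 mm, 76 mm high, solid round foot 62 mm across; upper half of the wall nearly upright (5 to 7 deg, wider upward). Flat inside floor 14 mm above the underside, 66 mm across. 140 g nominal. Loose, on the worktop. Origin: centre of its underside, z up.
- bowl_4: Smallest of four plain round steel bowls alike but for size: rim 54 mm across outside, wall 4 mm, 46 mm high, solid round foot 32 mm across; upper half of the wall nearly upright (5 to 7 deg, wider upward). Flat inside floor 14 mm above the underside, 34 mm across. 50 g nominal. Starts off-centre on the largest bowl's floor. Origin: centre of its underside, z up.
- spice_a: Bystander, loose: round spice jar with green label and dark cap, 45 mm across, 105 mm high. Origin: centre of its underside.
- spice_b: Bystander, loose: round spice jar with green and orange label, 44 mm across, 105 mm high. Origin: centre of its underside.
- salt_shaker: Bystander, loose: round grey-white salt shaker, 44 mm across, 90 mm high. Origin: centre of its underside.
- spice_cube: Bystander, loose: small black carton 47x46x56 mm high. Origin: centre of its underside. (Wall cupboards hang over the back of the worktop: undersides 0.45 m above it, fronts at about x = 0.62.)
- timer: Bystander, loose: round white kitchen timer with red knob, 62 mm across, 44 mm high. Origin: centre of its underside. All else (at most 270 mm high) is fixed and stands beyond x = 0.65 or left of y = 0.5; the worktop between x = 0.34 and 0.65, y = -0.5 and 0.43 is otherwise free.

How it is judged:
By the outcome, as a careful person would: the job done as asked, in the order asked, and still so for the second after the job is handed in, with the robot touching nothing.
It also fails if it takes over 72 s, if anything falls off the work surface, if the arm or the gripper's body presses on something with over 40 N, if the wrist force passes 120 N, or if a joint passes its speed limit or range.

ROBOT

A 7-joint arm with a two-finger parallel gripper is mounted at the origin on a cart in front of the work surface, level with it; the furniture and walls round the work are solid. World frame = base frame: x ahead of the robot, y to its left, z up, the work surface at z = 0. Lengths are in m, angles in rad, forces in N, time in s.
With the tool pointing down it reaches from about 0.4 to 0.85 m from the base axis. Payload 10.4 kg.
Tool frame: the origin (TCP) lies on the centre line of the jaws, within the pads' length; the fingertips stand 22 mm ahead of it and the grasp point (between the pads) lies 3 mm ahead of it; z points along the fingers, y is the line along which they close (so a half turn about z gives the same grasp; the last joint's range is limited). The gripper opens to 87 mm and grips with 3 to 60 N. Pads are 19 mm wide; open, the fingers measure 117 mm over their backs; the gripper's body (75 mm by 190 mm) begins 51 mm behind the grasp point.
Start: joints at [1.291, 0.332, -0.065, 1.46, 0.022, 1.35, -0.088], TCP at [0.159, -0.605, 0.245] pointing down, gripper open.
Joint ranges: [-2.6, 2.6], [-0.5, 2.12], [-1.47, 1.34], [0.16, 2.42], [-1.27, 4.41], [0.06, 2.06], [-2.6, 2.6]. Speed limits (rad/s): [2.22, 2.22, 2.79, 2.79, 3.14, 3.14, 3.14].

INTERFACE

Orientations are given as a unit quaternion [x, y, z, w].
In Python, from bench import r gives the robot as it stands.
- The arm moves only by the tool jog_arm, called after ">>>" as name(argument=value, ...), one argument or row to a line, values as JSON. Schema: {"type":"object","properties":{"rows":{"type":"string"},"grip_n":{"type":"number"},"only":{"type":"string"},"quiet":{"type":"boolean"},"lines":{"type":"string"}},"required":["rows"],"additionalProperties":false}. rows is a string of 1 to 12 rows, parted by semicolons, with the numbers parted by spaces; each row has 5 numbers: dx, dy, dz in m, then a turn about the tool's z in rad, then the finger opening in m; each row is the pose to reach, as a shift and turn from the pose commanded when the call began, along the tool's axes at that moment; what a row does not reach only later rows make up. A row lasts 1/10 s, in which the tool goes at most 0.05 m and 0.15 rad, less where a joint would pass 70% of its speed; a pose out of reach is approached as far as the arm can. The fingers move at their own pace and stop on an object; grip_n is the grip in N (left out, the last holds). Time passes only in rows, so rows that do not move let the fingers close. The tool returns the time, the measured TCP pose, the force, the opening and the grip force at its end. only (a regular expression) keeps the lines of the reply that match it, lines (a string "A,B") keeps lines A to B, and quiet returns only ok. Input that does not fit is refused with a message, and nothing moves.
- r.read_state(): the state, without advancing time (a new reading comes with each control period).
- r.camera(name): name is "side" or "top"; returns a dict with "img" (420x560x3 uint8, red, green, blue), "fx", "fy", "cx", "cy" (pixels), "k1" (the pictures are not rectified: a ray, as slopes to the right and down, at radius r is drawn at 1 + k1 r^2 times it, then the intrinsics apply), "pose" (4x4, takes a point from camera to world coordinates). Camera axes: x right, y down, z forward; pixel columns grow to the right and rows downward; lengths in m; the calibration is good to about 2 mm. A picture is of the moment at which its call begins. There is no depth.
- r.close_job(): hands the job in; it is judged then, once.
The state is a dict: "time": time; "joint_positions": joint angles; "joint_vel": joint speeds; "joint_torque": joint torques, N m; "ee_pos": TCP position; "eef_rot": TCP orientation; "ft_force": force on the tool from outside, world axes, zero at the start; "torque": the same for the moment, N m; "width": finger opening in m; "grip_force": force on a finger pad.
Only numpy, scipy, OpenCV 4.12 (cv2) and the standard library are available. Lean on these libraries where they do the work, as an engineer would, in place of code of your own. Each camera call takes 0.05 s, during which the arm holds its last target. There are 200 camera calls.

## Working session

There is one attempt and no reset: what is moved stays moved. The work goes in short steps, Python scripts to look and compute and a tool call to move; the robot and the scene stay as the last step left them, time stands still between calls to the robot, and variables do not carry over. Pictures are saved under pics/ and viewed, at most 10 in all, crops included, and the job is handed in when it is done.

```bash
ls; mkdir -p pics
```

Run:
```python
from bench import r
import cv2
for n in("top","side"):
    c=r.camera(n); cv2.imwrite(f"pics/{n}0.png",c["img"][:,:,::-1]); print(n,c["fx"],c["fy"],c["cx"],c["cy"],c["k1"],c["pose"])
s=r.read_state();print(s["time"],s["ee_pos"],s["eef_rot"],s["width"])
```

```text
bench.py
pics
top 419.4998657711897 419.4998657711897 277.4269622470126 203.6382580461797 -0.06149122695973166 [[-0.02006392 -0.98180449  0.18883165  0.33124039]
 [-0.99979211  0.01901685 -0.00735531 -0.00711698]
 [ 0.00363049 -0.18893997 -0.98198193  1.16015644]
 [ 0.          0.          0.          1.        ]]
side 495.3136094318102 495.3136094318102 280.4850243641368 211.37456402321945 -0.18435416260291318 [[-0.89331837 -0.18631955  0.40898326 -0.08282806]
 [-0.44924672  0.39578553 -0.80095643  1.15746311]
 [-0.01263582 -0.89924348 -0.43726593  0.68538373]
 [ 0.          0.          0.          1.        ]]
0.1 [ 0.15868595 -0.60419403  0.24384513] [ 9.91765656e-01  1.28064320e-01 -9.35133001e-05 -6.35913506e-04] 0.08712647829815386
```

View pics/top0.png

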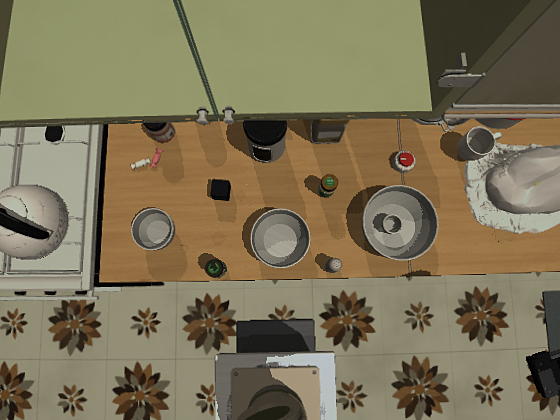

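View pics/side0.png

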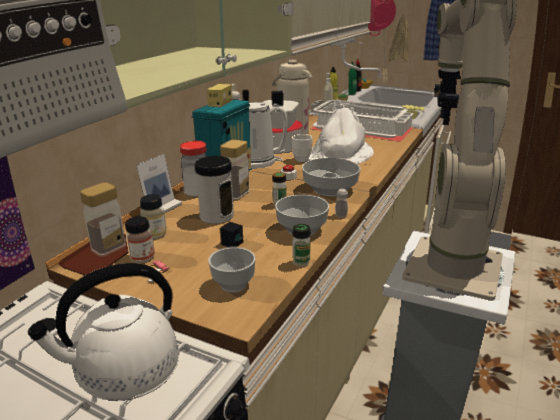

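The top view shows bowl_1 at (400,222) with bowl_4 inside it at (391,223), bowl_2 at (280,238) and bowl_3 at (153,229). The bystanders are spice_a (214,268), spice_b (328,186), salt (333,265), cube (220,188) and timer (404,160). The side view agrees.

Create h.py:
```python
import numpy as np, cv2
from scipy.optimize import minimize, least_squares
from scipy.ndimage import map_coordinates
T=np.linspace(0,2*np.pi,180,endpoint=False)
def proj(c,P):
    M=np.linalg.inv(c["pose"]); q=P@M[:3,:3].T+M[:3,3]; s=q[:,:2]/q[:,2:]
    s=s*(1+c["k1"]*(s**2).sum(1,keepdims=True))
    return s*[c["fx"],c["fy"]]+[c["cx"],c["cy"]]
def unproj(c,uv,z):
    f=lambda p: proj(c,np.array([[p[0],p[1],z]]))[0]-uv
    return least_squares(f,[0.5,0.]).x
def ring(x,y,z,R): return np.c_[x+R*np.cos(T),y+R*np.sin(T),np.full(len(T),z)]
def edge(c,x,y,z,R,d=.0025):
    g=cv2.GaussianBlur(cv2.cvtColor(c["img"],cv2.COLOR_RGB2GRAY).astype(float),(0,0),.8)
    f=lambda q: map_coordinates(g,proj(c,ring(x,y,z,q))[:,::-1].T,order=1)
    return np.abs(f(R+d)-f(R-d)).clip(0,60).mean()
def fit(cs,xy,z,Ro,Ri=None,span=.014):
    def s(p): return sum(edge(c,p[0],p[1],z,Ro)+(edge(c,p[0],p[1],z,Ri) if Ri else 0) for c in cs)
    G=[(s((xy[0]+a,xy[1]+b)),xy[0]+a,xy[1]+b) for a in np.arange(-span,span+.001,.002) for b in np.arange(-span,span+.001,.002)]
    b=max(G); m=minimize(lambda p:-s(p),b[1:],method="Nelder-Mead",options=dict(initial_simplex=[b[1:],(b[1]+.002,b[2]),(b[1],b[2]+.002)]))
    return m.x,-m.fun
```

Create m.py:
```python
from bench import r
from h import *
t,s=r.camera("top"),r.camera("side")
for n,uv,z,R in(("b1",(400,221),.084,.1),("b2",(280,237),.08,.078),("b3",(153,228),.076,.056),("b4",(391,223),.06,.027)):
    g=unproj(t,uv,z); 
    for nm,cs in (("top",[t]),("side",[s]),("both",[t,s])):
        if n=="b4" and nm=="side": continue
        p,v=fit(cs,g,z,R,R-.004 if nm!="side" else None); print(n,nm,p.round(4),round(v,1),proj(t,np.array([[*p,z]])).round(0))
for n,uv,z in(("spice_a",(214,268),.105),("spice_b",(329,181),.105),("salt",(334,266),.09),("cube",(221,186),.056),("timer",(404,160),.044)): print(n,unproj(t,uv,z).round(3))
im=t["img"][:,:,::-1].copy()
im=cv2.resize(im[110:300,90:490],None,fx=2,fy=2,interpolation=cv2.INTER_CUBIC); cv2.imwrite("pics/c1.png",im)
```

```bash
python3 m.py
```

```text
b1 top [ 0.4847 -0.3318] 81.0 [[399. 221.]]
b1 side [ 0.4833 -0.3216] 15.7 [[395. 222.]]
b1 both [ 0.4848 -0.3315] 103.5 [[399. 221.]]
b2 top [ 0.4498 -0.0165] 73.1 [[279. 238.]]
b2 side [ 0.4469 -0.0152] 19.7 [[278. 239.]]
b2 both [ 0.4504 -0.0164] 104.9 [[279. 237.]]
b3 top [0.4795 0.3149] 57.9 [[152. 229.]]
b3 side [0.4834 0.32  ] 22.4 [[150. 227.]]
b3 both [0.4795 0.3152] 93.1 [[152. 229.]]
b4 top [ 0.4835 -0.3181] 84.7 [[392. 223.]]
b4 both [ 0.4813 -0.3183] 101.9 [[392. 224.]]
spice_a [0.374 0.146]
spice_b [ 0.591 -0.15 ]
salt [ 0.373 -0.155]
cube [0.595 0.136]
timer [ 0.663 -0.371]
```

View pics/c1.png

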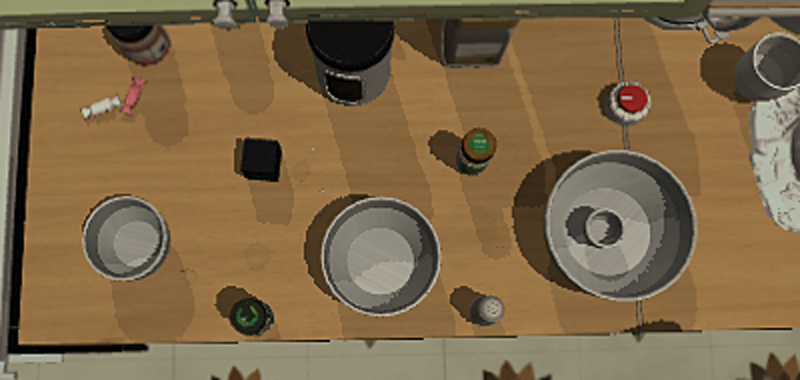

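Located. First I'll move above bowl_4 and align the tool with the world axes.

Create d.py:
```python
import sys,numpy as np
from bench import r
from scipy.spatial.transform import Rotation as R
s=r.read_state(); M=R.from_quat(s["eef_rot"]).as_matrix()
print("t",round(s["time"],2),"pos",np.round(s["ee_pos"],4),"yaw",round(np.arctan2(M[1,0],M[0,0]),4),"z",M[:,2].round(3),"w",round(s["width"],4),"g",round(s["grip_force"],1),"F",np.round(s["ft_force"],1))
for a in sys.argv[1:]:
    print(a,"->",np.round(M.T@(np.array(eval(a))-s["ee_pos"]),4))
```

```text
(no output)
```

>>> jog_arm(
  rows="0.04 -0.02 0 0.1 0.075;0.085 -0.043 0 0.2 0.075;0.13 -0.066 0 0.257 0.075;0.386 -0.195 0.05 0.257 0.075;0.386 -0.195 0.05 0.257 0.075;0.386 -0.195 0.05 0.257 0.075;0.386 -0.195 0.05 0.257 0.075;0.386 -0.195 0.05 0.257 0.075;0.386 -0.195 0.05 0.257 0.075;0.386 -0.195 0.05 0.257 0.075;0.386 -0.195 0.05 0.257 0.075;0.386 -0.195 0.05 0.257 0.075",
  grip_n=10,
)

```text
time: 1.4
ee_pos: [0.4817, -0.3191, 0.1946]
eef_rot: [1.0, -0.001, -0.0, 0.0]
ft_force: [0.2, -0.3, -0.4]
width: 0.0749
grip_force: 0.0
```

```bash
python3 d.py '[.483,-.318,.06]'
```

```text
t 1.4 pos [ 0.4817 -0.3191  0.1946] yaw -0.0018 z [-0.    -0.001 -1.   ] w 0.0749 g 0.0 F [ 0.2 -0.3 -0.4]
[.483,-.318,.06] -> [ 0.0014 -0.0012  0.1346]
```

>>> jog_arm(
  rows="0 0 0.05 0 0.075;0 0 0.09 0 0.075;0 0 0.115 0 0.075;0 0 0.125 0 0.075;0 0 0.134 0 0.075;0 0 0.134 0 0.075",
  grip_n=10,
)

```text
time: 2.0
ee_pos: [0.4823, -0.3185, 0.0607]
eef_rot: [1.0, -0.001, 0.0, 0.0]
ft_force: [0.6, 0.2, 0.3]
width: 0.0748
grip_force: 0.0
```

```bash
python3 d.py
```

```text
t 2.0 pos [ 0.4823 -0.3185  0.0607] yaw -0.0012 z [ 0. -0. -1.] w 0.0748 g 0.0 F [0.6 0.2 0.3]
```

>>> jog_arm(
  rows="0 0 0 0 0.04;0 0 0 0 0.04;0 0 0 0 0.04;0 0 0 0 0.04;0 0 0 0 0.04;0 0 0 0 0.04",
  grip_n=12,
)

```text
time: 2.6
ee_pos: [0.4829, -0.3183, 0.0611]
eef_rot: [1.0, -0.0, 0.0, 0.0]
ft_force: [-0.4, -0.9, 4.6]
width: 0.0515
grip_force: 12.0
```

```bash
python3 d.py
```

```text
t 2.6 pos [ 0.4829 -0.3183  0.0611] yaw -0.0003 z [ 0.001 -0.001 -1.   ] w 0.0515 g 12.0 F [-0.4 -0.9  4.6]
```

>>> jog_arm(
  rows="0 0 -0.01 0 0.04;0 0 -0.03 0 0.04;0 0 -0.07 0 0.04;0 0 -0.1 0 0.04;0 -0.03 -0.12 0 0.04;0 -0.07 -0.12 0 0.04;0 -0.11 -0.12 0 0.04;0 -0.145 -0.12 0 0.04;0 -0.158 -0.11 0 0.04;0 -0.158 -0.08 0 0.04;0 -0.158 -0.04 0 0.04;0 -0.158 -0.02 0 0.04",
  grip_n=12,
)

```text
time: 3.8
ee_pos: [0.4808, -0.1599, 0.0777]
eef_rot: [1.0, -0.0, -0.002, -0.0]
ft_force: [-0.2, 0.7, -0.6]
width: 0.0521
grip_force: 12.0
```

```bash
python3 d.py '[.483,-.16,.048]'
```

```text
t 3.8 pos [ 0.4808 -0.1599  0.0777] yaw -0.0005 z [-0.003  0.001 -1.   ] w 0.0521 g 12.0 F [-0.2  0.7 -0.6]
[.483,-.16,.048] -> [0.0023 0.0001 0.0297]
```

>>> jog_arm(
  rows="0 0 0.01 0 0.04;0 0 0.018 0 0.04;0 0 0.024 0 0.04;0 0 0.028 0 0.04;0 0 0.028 0 0.04",
  grip_n=12,
)

```text
time: 4.3
ee_pos: [0.4828, -0.16, 0.0527]
eef_rot: [1.0, -0.0, 0.0, 0.0]
ft_force: [0.5, -0.6, 0.2]
width: 0.0517
grip_force: 12.0
```

```bash
python3 d.py '[.483,-.16,.047]'
```

```text
t 4.3 pos [ 0.4828 -0.16    0.0527] yaw -0.0002 z [ 0. -0. -1.] w 0.0517 g 12.0 F [ 0.5 -0.6  0.2]
[.483,-.16,.047] -> [ 0.0002 -0.      0.0057]
```

>>> jog_arm(
  rows="0 0 0.002 0 0.04;0 0 0.004 0 0.04;0 0 0.005 0 0.04;0 0 0.005 0 0.04",
  grip_n=12,
)

```text
time: 4.7
ee_pos: [0.4826, -0.1599, 0.0475]
eef_rot: [1.0, -0.0, -0.0, 0.0]
ft_force: [0.8, 0.5, -0.5]
width: 0.0518
grip_force: 12.0
```

>>> jog_arm(
  rows="0 0 0 0 0.058;0 0 0 0 0.066;0 0 0 0 0.072;0 0 0 0 0.072;0 0 -0.03 0 0.072;0 0 -0.07 0 0.06;0 -0.03 -0.115 0 0.04;0 -0.08 -0.14 0 0.04",
)

```text
time: 5.5
ee_pos: [0.4835, -0.0898, 0.1862]
eef_rot: [1.0, -0.002, 0.002, 0.001]
ft_force: [1.7, -0.1, -0.6]
width: 0.0558
grip_force: 0.0
```

```bash
python3 d.py '[.450,.0585,.15]'
```

```text
t 5.5 pos [ 0.4835 -0.0898  0.1862] yaw -0.005 z [ 0.004 -0.002 -1.   ] w 0.0558 g 0.0 F [ 1.7 -0.1 -0.6]
[.450,.0585,.15] -> [-0.0344 -0.1481  0.0359]
```

>>> jog_arm(
  rows="-0.03 -0.14 0 0 0.035;-0.033 -0.14 0 0 0.035;-0.033 -0.14 0.02 0 0.035;-0.033 -0.14 0.04 0 0.035;-0.033 -0.14 0.04 0 0.035;-0.033 -0.14 0.04 0 0.035",
  grip_n=50,
)

```text
time: 6.1
ee_pos: [0.4498, 0.0512, 0.1433]
eef_rot: [1.0, -0.0, -0.0, 0.0]
ft_force: [0.3, -0.8, 0.3]
width: 0.0356
grip_force: 0.0
```

```bash
python3 d.py '[.450,.0585,.084]'; sed -i 's/^im=t.*//;s/^im=cv2.*//' m.py; python3 m.py | grep -E 'b[123] (top|both)'
```

```text
t 6.1 pos [0.4498 0.0512 0.1433] yaw -0.001 z [-0. -0. -1.] w 0.0356 g 0.0 F [ 0.3 -0.8  0.3]
[.450,.0585,.084] -> [ 0.0002 -0.0073  0.0593]
b1 top [ 0.4847 -0.3318] 81.1 [[399. 221.]]
b1 both [ 0.4848 -0.3314] 101.8 [[399. 221.]]
b2 top [ 0.4482 -0.0171] 46.5 [[279. 238.]]
b2 both [ 0.4481 -0.0172] 73.2 [[279. 238.]]
b3 top [0.4795 0.3149] 58.3 [[152. 229.]]
b3 both [0.4795 0.3149] 104.9 [[152. 229.]]
```

>>> jog_arm(
  rows="0 -0.0073 0.01 0 0.035;0 -0.0073 0.035 0 0.03;0 -0.0073 0.052 0 0.03;0 -0.0073 0.059 0 0.03;0 -0.0073 0.059 0 0.03",
  grip_n=50,
)

```text
time: 6.7
ee_pos: [0.4492, 0.0592, 0.0833]
eef_rot: [1.0, -0.0, -0.001, -0.0]
ft_force: [0.4, 0.1, 1.5]
width: 0.0303
grip_force: 0.0
```

```bash
python3 d.py
```

```text
t 6.7 pos [0.4492 0.0592 0.0833] yaw -0.0005 z [-0.001  0.    -1.   ] w 0.0303 g 0.0 F [0.4 0.1 1.5]
```

>>> jog_arm(
  rows="0 0 0 0 0.015;0 0 0 0 0.0;0 0 0 0 0.0;0 0 0 0 0.0;0 0 0 0 0.0",
  grip_n=50,
)

```text
time: 7.2
ee_pos: [0.4505, 0.0583, 0.0848]
eef_rot: [1.0, -0.0, 0.001, 0.001]
ft_force: [-0.4, -2.0, 5.0]
width: 0.0044
grip_force: 49.5
```

```bash
python3 d.py
```

```text
t 7.2 pos [0.4505 0.0583 0.0848] yaw -0.0004 z [ 0.002 -0.001 -1.   ] w 0.0044 g 49.5 F [-0.4 -2.   5. ]
```

>>> jog_arm(
  rows="0 0 -0.005 0 0;0 0 -0.015 0 0;0 0 -0.03 0 0;0 0 -0.03 0 0;0 0 -0.03 0 0",
)

```text
time: 7.7
ee_pos: [0.4496, 0.0594, 0.1141]
eef_rot: [1.0, -0.0, 0.0, -0.0]
ft_force: [-0.7, 0.1, -2.0]
width: 0.0036
grip_force: 50.0
```

```bash
python3 d.py
```

Run:
```python
from bench import r
import cv2,numpy as np
c=r.camera("side");t=r.camera("top")
a=cv2.resize(c["img"][160:300,200:380],(540,420));b=cv2.resize(t["img"][170:310,220:300],(240,420))
cv2.imwrite("pics/c2.png",np.hstack([a,b])[:,:,::-1])
```

```text
t 7.7 pos [0.4496 0.0594 0.1141] yaw -0.0002 z [ 0.  0. -1.] w 0.0036 g 50.0 F [-0.7  0.1 -2. ]
```

View pics/c2.png

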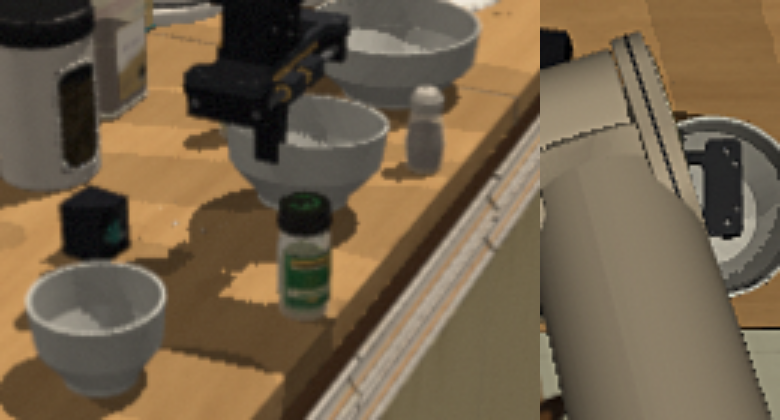

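Bowl_2 is held, with -2 N on the wrist matching its 200 g, and it looks almost level. Next I'll carry it over bowl_1.

>>> jog_arm(
  rows="0 0 -0.03 0 0;0 0 -0.07 0 0;0 0 -0.1 0 0;0.005 0.03 -0.12 0 0;0.01 0.07 -0.12 0 0;0.015 0.11 -0.12 0 0;0.02 0.15 -0.12 0 0;0.025 0.19 -0.12 0 0;0.03 0.23 -0.12 0 0;0.035 0.27 -0.12 0 0;0.035 0.3 -0.12 0 0;0.035 0.318 -0.12 0 0",
  grip_n=50,
)

```text
time: 9.0
ee_pos: [0.4837, -0.2614, 0.2328]
eef_rot: [1.0, -0.001, -0.001, -0.0]
ft_force: [0.9, -0.1, -1.9]
width: 0.0035
grip_force: 50.0
```

>>> jog_arm(
  rows="0 0 0 0 0;0 0 0 0 0",
)

```text
time: 9.2
ee_pos: [0.4847, -0.2577, 0.2335]
eef_rot: [1.0, 0.0, -0.0, -0.001]
ft_force: [0.1, 0.7, -0.6]
width: 0.0032
grip_force: 50.0
```

```bash
python3 d.py '[.4848,-.259,.15]'
```

Run:
```python
from bench import r
import cv2,numpy as np
c=r.camera("side");t=r.camera("top")
a=cv2.resize(c["img"][80:220,250:430],(450,350));b=cv2.resize(t["img"][140:280,330:470],(350,350))
cv2.imwrite("pics/c3.png",np.hstack([a,b])[:,:,::-1])
```

```text
t 9.2 pos [ 0.4847 -0.2577  0.2335] yaw 0.0005 z [-0.001  0.001 -1.   ] w 0.0032 g 50.0 F [ 0.1  0.7 -0.6]
[.4848,-.259,.15] -> [0.0002 0.0014 0.0835]
```

View pics/c3.png

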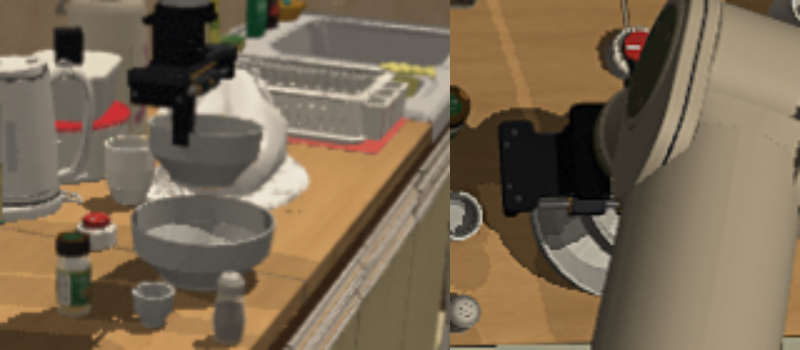

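Bowl_2 hangs nearly level over bowl_1, and bowl_4 stands upright where I parked it. Lowering now.

>>> jog_arm(
  rows="0 0.0015 0.03 0 0;0 0.0015 0.065 0 0;0 0.0015 0.095 0 0;0 0.0015 0.11 0 0;0 0.0015 0.117 0 0;0 0.0015 0.12 0 0;0 0.0015 0.12 0 0",
)

```text
time: 10.0
ee_pos: [0.4853, -0.2605, 0.115]
eef_rot: [1.0, 0.0, 0.001, 0.0]
ft_force: [-1.0, 0.2, -1.4]
width: 0.0034
grip_force: 50.0
```

```bash
python3 d.py
```

```text
t 10.0 pos [ 0.4853 -0.2605  0.115 ] yaw 0.0001 z [ 0.001 -0.001 -1.   ] w 0.0034 g 50.0 F [-1.   0.2 -1.4]
```

>>> jog_arm(
  rows="0 0 0.003 0 0;0 0 0.005 0 0;0 0 0.005 0 0",
)

```text
time: 10.3
ee_pos: [0.4852, -0.2603, 0.1097]
eef_rot: [1.0, 0.0, 0.001, 0.0]
ft_force: [-0.1, 0.8, 2.7]
width: 0.0037
grip_force: 49.8
```

```bash
python3 d.py
```

```text
t 10.3 pos [ 0.4852 -0.2603  0.1097] yaw 0.0002 z [ 0.001 -0.    -1.   ] w 0.0037 g 49.8 F [-0.1  0.8  2.7]
```

>>> jog_arm(
  rows="0 0 0 0 0;0 0 0.002 0 0;0 0 0.004 0 0;0 0 0.006 0 0;0 0 0.006 0 0",
  grip_n=6,
)

```text
time: 10.8
ee_pos: [0.4844, -0.2603, 0.1026]
eef_rot: [1.0, -0.0, -0.0, -0.0]
ft_force: [0.8, 2.3, 1.3]
width: 0.0047
grip_force: 6.2
```

```bash
python3 d.py
```

```text
t 10.8 pos [ 0.4844 -0.2603  0.1026] yaw -0.0001 z [-0.001  0.    -1.   ] w 0.0047 g 6.2 F [0.8 2.3 1.3]
```

>>> jog_arm(
  rows="0 0 0 0 0.012;0 0 0 0 0.014;0 0 -0.005 0 0.014;0 0 -0.02 0 0.016;0 0 -0.06 0 0.02;0 0 -0.1 0 0.03;0 0 -0.1 0 0.035",
  grip_n=6,
)

```text
time: 11.5
ee_pos: [0.4873, -0.2616, 0.2102]
eef_rot: [1.0, -0.0, 0.005, 0.003]
ft_force: [0.1, 0.8, 0.0]
width: 0.0286
grip_force: 0.0
```

>>> jog_arm(
  rows="0 -0.05 0 0 0.035;-0.005 -0.1 0 0 0.035;-0.005 -0.15 0 0 0.035;-0.005 -0.2 0 0 0.035;-0.005 -0.25 0 0 0.035;-0.005 -0.3 0 0 0.035;-0.005 -0.35 0 0 0.035;-0.005 -0.4 0 0 0.035;-0.005 -0.45 0 0 0.035;-0.005 -0.5 0 0 0.035;-0.005 -0.52 0 0 0.035;-0.005 -0.52 0 0 0.035",
  grip_n=50,
)

```text
time: 12.7
ee_pos: [0.4787, 0.2634, 0.2038]
eef_rot: [1.0, 0.003, 0.0, -0.001]
ft_force: [-0.5, -0.9, 0.8]
width: 0.0351
grip_force: 0.0
```

```bash
python3 d.py '[.4795,.2622,.08]'
```

Create m2.py:
```python
from bench import r
from h import *
t,s=r.camera("top"),r.camera("side")
for n,uv,z,R in(("b1",(400,221),.084,.1),("b2in1",(400,221),.094,.078),("b4park",None,.046,.027),("b3",(153,228),.076,.056)):
    g=unproj(t,uv,z) if uv else (.483,-.16)
    for nm,cs in (("top",[t]),("both",[t,s])):
        p,v=fit(cs,g,z,R,R-.004); print(n,nm,p.round(4),round(v,1))
b=cv2.resize(t["img"][150:290,300:460],(640,560));cv2.imwrite("pics/c4.png",b[:,:,::-1])
```

```bash
python3 m2.py
```

```text
t 12.7 pos [0.4787 0.2634 0.2038] yaw 0.0052 z [ 0.     0.002 -1.   ] w 0.0351 g 0.0 F [-0.5 -0.9  0.8]
[.4795,.2622,.08] -> [0.0008 0.0014 0.1238]
b1 top [ 0.4848 -0.331 ] 78.3
b1 both [ 0.4851 -0.3308] 101.5
b2in1 top [ 0.4818 -0.3297] 85.3
b2in1 both [ 0.4817 -0.3296] 103.9
b4park top [ 0.4828 -0.159 ] 74.8
b4park both [ 0.483 -0.159] 107.9
b3 top [0.4667 0.3273] 9.8
b3 both [0.4764 0.3195] 43.2
```

View pics/c4.png

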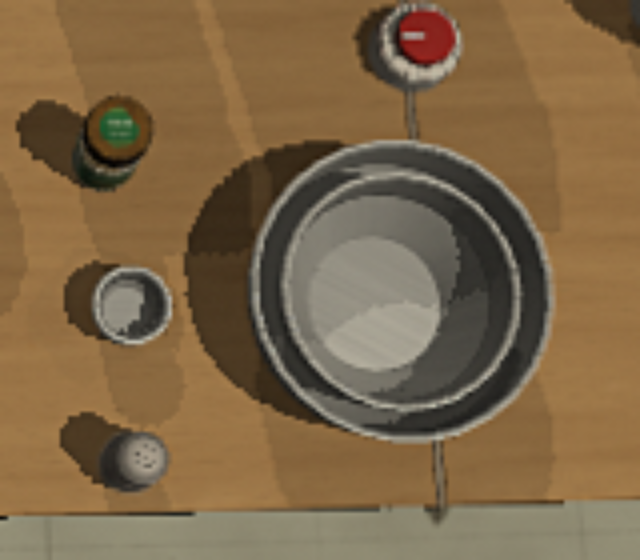

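Bowl_2 sits concentric and level in bowl_1: its rim at (400,290) inside the larger rim at (402,290). Bowl_1 hasn't moved. Bowl_3 is next, gripped on its -y side.

>>> jog_arm(
  rows="0 0 0.03 0 0.035;0 0.001 0.07 0 0.03;0 0.001 0.1 0 0.03;0 0.001 0.115 0 0.03;0 0.001 0.123 0 0.03;0 0.001 0.123 0 0.03",
  grip_n=50,
)

```text
time: 13.4
ee_pos: [0.48, 0.2579, 0.0801]
eef_rot: [1.0, -0.001, -0.0, 0.0]
ft_force: [-0.4, 0.4, 0.1]
width: 0.0298
grip_force: 0.0
```

```bash
python3 d.py
```

```text
t 13.4 pos [0.48   0.2579 0.0801] yaw -0.0012 z [-0. -0. -1.] w 0.0298 g 0.0 F [-0.4  0.4  0.1]
```

>>> jog_arm(
  rows="0 0 0 0 0.015;0 0 0 0 0.0;0 0 0 0 0.0;0 0 0 0 0.0;0 0 0 0 0.0",
  grip_n=50,
)

```text
time: 13.9
ee_pos: [0.4805, 0.2598, 0.0811]
eef_rot: [1.0, 0.0, 0.001, -0.001]
ft_force: [0.2, 2.9, 3.6]
width: 0.0051
grip_force: 46.9
```

```bash
python3 d.py
```

```text
t 13.9 pos [0.4805 0.2598 0.0811] yaw 0.0001 z [ 0.002  0.002 -1.   ] w 0.0051 g 46.9 F [0.2 2.9 3.6]
```

>>> jog_arm(
  rows="0 0 -0.005 0 0;0 0 -0.02 0 0;0 0 -0.05 0 0;0 0 -0.09 0 0;0 0 -0.13 0 0;0 0 -0.15 0 0;0 0 -0.15 0 0;0 0 -0.15 0 0",
)

```text
time: 14.7
ee_pos: [0.4794, 0.258, 0.2299]
eef_rot: [1.0, -0.0, -0.0, 0.0]
ft_force: [0.0, -0.6, -1.5]
width: 0.0053
grip_force: 49.2
```

```bash
python3 d.py
```

```text
t 14.7 pos [0.4794 0.258  0.2299] yaw -0.0005 z [-0.    -0.001 -1.   ] w 0.0053 g 49.2 F [ 0.  -0.6 -1.5]
```

>>> jog_arm(
  rows="0 0.03 0 0 0;0 0.07 0 0 0;0 0.12 0 0 0;0 0.17 0 0 0;0 0.22 0 0 0;0 0.27 0 0 0;0 0.32 0 0 0;0 0.37 0 0 0;0.002 0.42 0 0 0;0.002 0.47 0 0 0;0.002 0.51 0 0 0;0.002 0.54 0 0 0",
  grip_n=50,
)

```text
time: 15.9
ee_pos: [0.4797, -0.2843, 0.228]
eef_rot: [1.0, -0.001, -0.002, -0.0]
ft_force: [0.8, 0.6, -1.8]
width: 0.0046
grip_force: 49.2
```

>>> jog_arm(
  rows="0 0.03 0 0 0;0 0.06 0 0 0;0 0.085 0 0 0;0 0.096 0 0 0;0 0.096 0 0 0;0 0.096 0 0 0;0 0.096 0 0 0",
)

```text
time: 16.6
ee_pos: [0.4821, -0.3756, 0.23]
eef_rot: [1.0, 0.001, -0.0, -0.0]
ft_force: [-0.0, -0.9, -1.5]
width: 0.0046
grip_force: 49.2
```

```bash
python3 d.py '[.4822,-.378,.125]'
```

Run:
```python
from bench import r
import cv2,numpy as np
c=r.camera("side");t=r.camera("top")
a=cv2.resize(c["img"][80:220,250:430],(450,350));b=cv2.resize(t["img"][140:280,330:470],(350,350))
cv2.imwrite("pics/c5.png",np.hstack([a,b])[:,:,::-1])
```

```text
t 16.6 pos [ 0.4821 -0.3756  0.23  ] yaw 0.0019 z [-0.     0.001 -1.   ] w 0.0046 g 49.2 F [-0.  -0.9 -1.5]
[.4822,-.378,.125] -> [1.00e-04 2.40e-03 1.05e-01]
```

View pics/c5.png

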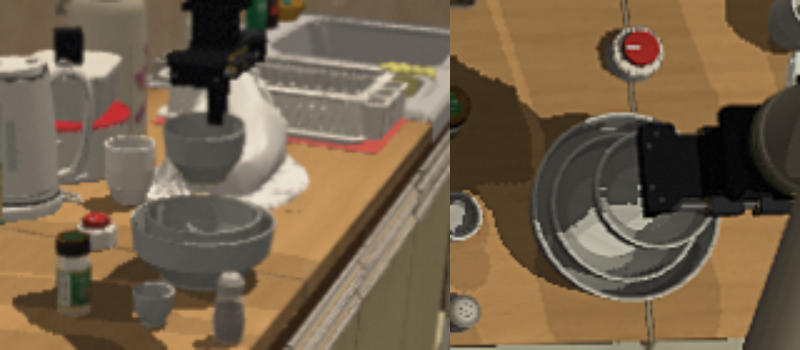

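Bowl_3 hangs nearly level above the pair (its rim is left of the gripper in the top view). Lowering it now.

>>> jog_arm(
  rows="0 0.002 0.03 0 0;0 0.002 0.065 0 0;0 0.002 0.09 0 0;0 0.002 0.102 0 0;0 0.002 0.106 0 0;0 0.002 0.106 0 0",
)

```text
time: 17.3
ee_pos: [0.4819, -0.3794, 0.1247]
eef_rot: [1.0, 0.0, 0.0, 0.0]
ft_force: [-0.1, -0.8, -0.7]
width: 0.0047
grip_force: 49.2
```

```bash
python3 d.py
```

```text
t 17.3 pos [ 0.4819 -0.3794  0.1247] yaw 0.0001 z [ 0.001 -0.    -1.   ] w 0.0047 g 49.2 F [-0.1 -0.8 -0.7]
```

>>> jog_arm(
  rows="0 0 0.002 0 0;0 0 0.005 0 0;0 0 0.005 0 0",
)

```text
time: 17.6
ee_pos: [0.4817, -0.3795, 0.1193]
eef_rot: [1.0, -0.0, 0.0, 0.0]
ft_force: [0.1, -0.2, -0.9]
width: 0.0048
grip_force: 49.2
```

```bash
python3 d.py
```

```text
t 17.6 pos [ 0.4817 -0.3795  0.1193] yaw -0.0002 z [ 0. -0. -1.] w 0.0048 g 49.2 F [ 0.1 -0.2 -0.9]
```

>>> jog_arm(
  rows="0 0 0.002 0 0;0 0 0.003 0 0;0 0 0.003 0 0",
)

```text
time: 17.9
ee_pos: [0.4815, -0.3794, 0.116]
eef_rot: [1.0, -0.0, -0.0, 0.0]
ft_force: [1.0, -0.2, -1.0]
width: 0.005
grip_force: 49.2
```

```bash
python3 d.py
```

```text
t 17.9 pos [ 0.4815 -0.3794  0.116 ] yaw -0.0002 z [-0. -0. -1.] w 0.005 g 49.2 F [ 1.  -0.2 -1. ]
```

>>> jog_arm(
  rows="0 0 0.002 0 0;0 0 0.003 0 0;0 0 0.003 0 0",
  grip_n=20,
)

```text
time: 18.2
ee_pos: [0.482, -0.3811, 0.1142]
eef_rot: [1.0, -0.001, 0.001, 0.001]
ft_force: [-0.3, -3.5, 5.7]
width: 0.0057
grip_force: 20.7
```

```bash
python3 d.py
```

```text
t 18.2 pos [ 0.482  -0.3811  0.1142] yaw -0.0013 z [ 0.002 -0.003 -1.   ] w 0.0057 g 20.7 F [-0.3 -3.5  5.7]
```

>>> jog_arm(
  rows="0 0 0 0 0;0 0 0 0 0;0 0 0.002 0 0;0 0 0.003 0 0;0 0 0.003 0 0",
  grip_n=5,
)

```text
time: 18.7
ee_pos: [0.4815, -0.3794, 0.1098]
eef_rot: [1.0, -0.0, -0.0, 0.0]
ft_force: [0.8, -3.5, 3.8]
width: 0.0069
grip_force: 5.2
```

```bash
python3 d.py
```

```text
t 18.7 pos [ 0.4815 -0.3794  0.1098] yaw -0.0003 z [-0. -0. -1.] w 0.0069 g 5.2 F [ 0.8 -3.5  3.8]
```

>>> jog_arm(
  rows="0 0 0 0 0.012;0 0 0 0 0.013;0 0 -0.005 0 0.013;0 0 -0.02 0 0.016;0 0 -0.06 0 0.03;0 -0.05 -0.09 0 0.05;0 -0.1 -0.09 0 0.072;0 -0.15 -0.09 0 0.072;0 -0.2 -0.09 0 0.072;0 -0.22 -0.09 0 0.072;0 -0.22 -0.09 0 0.072",
  grip_n=5,
)

```text
time: 19.8
ee_pos: [0.4823, -0.1546, 0.2017]
eef_rot: [1.0, 0.003, 0.001, -0.0]
ft_force: [0.9, -0.8, 0.3]
width: 0.0639
grip_force: 0.0
```

```bash
python3 d.py '[.483,-.159,.047]'; sed -i 's/,("b3",(153,228),.076,.056))/,("b3in2",(400,220),.104,.056))/;s/c4/c6/' m2.py; python3 m2.py
```

```text
t 19.8 pos [ 0.4823 -0.1546  0.2017] yaw 0.0066 z [ 0.002  0.    -1.   ] w 0.0639 g 0.0 F [ 0.9 -0.8  0.3]
[.483,-.159,.047] -> [0.0004 0.0044 0.1547]
b1 top [ 0.4862 -0.3313] 44.6
b1 both [ 0.4862 -0.3313] 68.6
b2in1 top [ 0.482  -0.3303] 48.4
b2in1 both [ 0.4821 -0.3303] 68.8
b4park top [ 0.4663 -0.1679] 26.7
b4park both [ 0.4804 -0.167 ] 49.7
b3in2 top [ 0.4801 -0.326 ] 47.8
b3in2 both [ 0.4801 -0.326 ] 63.8
```

View pics/c6.png

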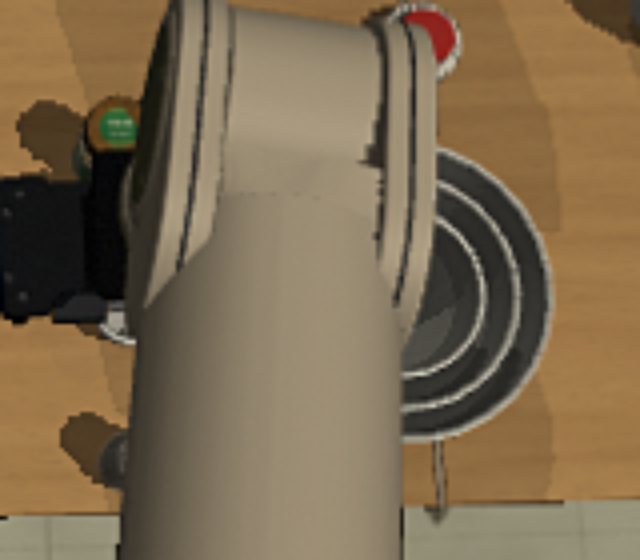

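Bowl_3 is nested; the three rims are concentric on the right at x≈485, 518 and 550. Bowl_4 comes back last.

>>> jog_arm(
  rows="0 0 0.03 0 0.072;0 0 0.07 0 0.072;0 0 0.07 0 0.072;0 0 0.07 0 0.072",
  grip_n=12,
)

```text
time: 20.3
ee_pos: [0.4815, -0.1603, 0.1307]
eef_rot: [1.0, -0.001, -0.0, -0.0]
ft_force: [0.3, -1.0, -0.2]
width: 0.0722
grip_force: 0.0
```

```bash
python3 d.py '[.483,-.159,.047]'
```

```text
t 20.3 pos [ 0.4815 -0.1603  0.1307] yaw -0.0016 z [-0.001  0.    -1.   ] w 0.0722 g 0.0 F [ 0.3 -1.  -0.2]
[.483,-.159,.047] -> [ 0.0016 -0.0013  0.0837]
```

>>> jog_arm(
  rows="0.0015 -0.001 0.03 0 0.072;0.0015 -0.001 0.06 0 0.072;0.0015 -0.001 0.075 0 0.072;0.0015 -0.001 0.083 0 0.072;0.0015 -0.001 0.083 0 0.072",
  grip_n=12,
)

```text
time: 20.8
ee_pos: [0.4837, -0.159, 0.0479]
eef_rot: [1.0, -0.0, 0.0, 0.0]
ft_force: [0.6, -0.9, -0.3]
width: 0.0722
grip_force: 0.0
```

>>> jog_arm(
  rows="0 0 0 0 0.055;0 0 0 0 0.04;0 0 0 0 0.04;0 0 0 0 0.04;0 0 0 0 0.04",
  grip_n=15,
)

```text
time: 21.3
ee_pos: [0.4836, -0.1587, 0.0477]
eef_rot: [1.0, -0.0, 0.001, 0.0]
ft_force: [-0.5, -1.8, 5.0]
width: 0.0516
grip_force: 15.0
```

```bash
python3 d.py
```

```text
t 21.3 pos [ 0.4836 -0.1587  0.0477] yaw -0.0003 z [ 0.001 -0.001 -1.   ] w 0.0516 g 15.0 F [-0.5 -1.8  5. ]
```

>>> jog_arm(
  rows="0 0 -0.01 0 0.04;0 0 -0.03 0 0.04;0 0 -0.07 0 0.04;0 0 -0.11 0 0.04;0 0 -0.15 0 0.04;0 0.03 -0.15 0 0.04;0 0.07 -0.15 0 0.04;0 0.11 -0.15 0 0.04;0 0.14 -0.15 0 0.04;0 0.16 -0.15 0 0.04;0 0.166 -0.15 0 0.04;0 0.166 -0.15 0 0.04",
)

```text
time: 22.5
ee_pos: [0.4832, -0.3239, 0.197]
eef_rot: [1.0, -0.0, -0.0, -0.0]
ft_force: [0.1, 1.6, -0.2]
width: 0.0516
grip_force: 15.0
```

>>> jog_arm(
  rows="0 0 0 0 0.04;0 0 0 0 0.04",
)

```text
time: 22.7
ee_pos: [0.4836, -0.3227, 0.1972]
eef_rot: [1.0, 0.001, 0.0, -0.0]
ft_force: [0.1, 0.6, -0.5]
width: 0.0515
grip_force: 15.0
```

```bash
python3 d.py '[.480,-.326,.09]'
```

```text
t 22.7 pos [ 0.4836 -0.3227  0.1972] yaw 0.0021 z [ 0.  0. -1.] w 0.0515 g 15.0 F [ 0.1  0.6 -0.5]
[.480,-.326,.09] -> [-0.0036  0.0033  0.1072]
```

>>> jog_arm(
  rows="-0.0035 0.003 0 0 0.04;-0.0035 0.003 0.03 0 0.04;-0.0035 0.003 0.06 0 0.04;-0.0035 0.003 0.08 0 0.04;-0.0035 0.003 0.095 0 0.04;-0.0035 0.003 0.101 0 0.04;-0.0035 0.003 0.101 0 0.04",
)

```text
time: 23.4
ee_pos: [0.4794, -0.3273, 0.0958]
eef_rot: [1.0, -0.0, -0.0, -0.0]
ft_force: [0.2, 0.1, -0.1]
width: 0.0515
grip_force: 15.0
```

```bash
python3 d.py '[.480,-.326,.09]'
```

```text
t 23.4 pos [ 0.4794 -0.3273  0.0958] yaw -0.0001 z [-0.001  0.    -1.   ] w 0.0515 g 15.0 F [ 0.2  0.1 -0.1]
[.480,-.326,.09] -> [ 0.0006 -0.0013  0.0058]
```

>>> jog_arm(
  rows="0 0 0.002 0 0.04;0 0 0.004 0 0.04;0 0 0.005 0 0.04;0 0 0.005 0 0.04",
)

```text
time: 23.8
ee_pos: [0.4797, -0.3275, 0.0913]
eef_rot: [1.0, -0.0, 0.0, 0.0]
ft_force: [-0.2, 0.1, -0.9]
width: 0.0514
grip_force: 15.0
```

```bash
python3 d.py
```

```text
t 23.8 pos [ 0.4797 -0.3275  0.0913] yaw -0.0002 z [ 0. -0. -1.] w 0.0514 g 15.0 F [-0.2  0.1 -0.9]
```

Next I'll finish the descent, release, rise, and move away for a final look.

>>> jog_arm(
  rows="0 0 0.001 0 0.04;0 0 0.0015 0 0.04;0 0 0.0015 0 0.04",
)

```text
time: 24.1
ee_pos: [0.4798, -0.3275, 0.0898]
eef_rot: [1.0, -0.0, 0.0, 0.0]
ft_force: [0.6, -0.4, 0.6]
width: 0.0516
grip_force: 15.0
```

>>> jog_arm(
  rows="0 0 0 0 0.058;0 0 0 0 0.058;0 0 0 0 0.058;0 0 -0.005 0 0.058;0 0 -0.02 0 0.058;0 0 -0.06 0 0.058;0 0 -0.1 0 0.058;0 -0.05 -0.12 0 0.058;0 -0.1 -0.12 0 0.058;0 -0.15 -0.12 0 0.058;0 -0.2 -0.12 0 0.058;0 -0.25 -0.12 0 0.058",
)

```text
time: 25.3
ee_pos: [0.4795, -0.079, 0.2111]
eef_rot: [1.0, -0.0, 0.001, 0.001]
ft_force: [0.9, 0.3, 0.3]
width: 0.0577
grip_force: 0.0
```

>>> jog_arm(
  rows="0 -0.05 0 0 0.058;0 -0.1 0 0 0.058;0 -0.15 0 0 0.058;0 -0.2 0 0 0.058;0 -0.25 0 0 0.058;0 -0.25 0 0 0.058;0 -0.25 0 0 0.058",
)

```text
time: 26.0
ee_pos: [0.4795, 0.1702, 0.2105]
eef_rot: [1.0, 0.001, 0.0, 0.0]
ft_force: [0.6, -1.5, -0.2]
width: 0.0579
grip_force: 0.0
```

```bash
python3 d.py
```

Create m3.py:
```python
from bench import r
from h import *
t,s=r.camera("top"),r.camera("side")
for n,z,R in(("b1",.084,.1),("b2",.094,.078),("b3",.104,.056),("b4",.088,.027)):
    p,v=fit([t],unproj(t,(399,220),z),z,R,R-.004); print(n,p.round(4),round(v,1))
a=cv2.resize(s["img"][110:230,250:390],(420,360));b=cv2.resize(t["img"][140:290,310:460],(360,360))
cv2.imwrite("pics/c7.png",np.hstack([a,b])[:,:,::-1])
```

```bash
python3 m3.py
```

```text
t 26.0 pos [0.4795 0.1702 0.2105] yaw 0.0025 z [ 0.001 -0.    -1.   ] w 0.0579 g 0.0 F [ 0.6 -1.5 -0.2]
b1 [ 0.4848 -0.331 ] 78.2
b2 [ 0.482  -0.3308] 89.8
b3 [ 0.48   -0.3261] 88.9
b4 [ 0.4784 -0.3293] 87.3
```

View pics/c7.png

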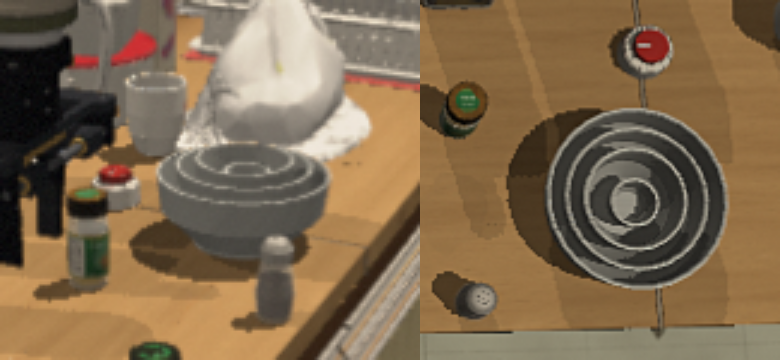

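All four bowls are nested, level and nearly concentric, around (637,200) in the top half of the picture. Bowl_1 and the bystanders are where they started, so I'm handing in.

```bash
python3 -c "
from bench import r
print(r.close_job())"
```

```text
the job is handed in; nothing more can be done
None
```

The four bowls are nested upright, each on the floor of the next larger one, with the largest still where it stood and no visible shift in the jars and other things; I handed the job in at about 26 s, and the hand-in gave no verdict.

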